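Stow the bed cleaner and close the print-tool chest

ROBOT

A 7-joint arm with a two-finger parallel gripper is mounted at the origin on the work surface. World frame = base frame: x ahead of the robot, y to its left, z up, the work surface at z = 0. Lengths are in m, angles in degrees, forces in N, time in s.
With the tool pointing down it reaches from about 0.35 to 0.775 m from the base axis. Payload 3.1 kg.
Tool frame: the origin (TCP) lies on the centre line of the jaws, within the pads' length; the fingertips stand 17 mm ahead of it and the grasp point (between the pads) lies 2 mm behind it (robot.tip_reach is the distance from the TCP to the fingertips, in m); z points along the fingers, y is the direction in which the jaws open and shut (so a half turn about z gives the same grasp; the last joint's range is limited). The gripper opens to 85 mm and grips with 20 to 120 N. Pads are 22 mm wide; open, the fingers measure 114 mm over their backs; the gripper's body (76 mm by 85 mm) begins 54 mm behind the grasp point. The pads swing forward as they close: fully open they stand 13 mm farther back than shut.
Start: joints at [-72.462, 17.813, 0.802, 86.603, -0.252, 75.585, -1.558], TCP at [0.187, 0.517, 0.248] pointing down, gripper open.
Joint ranges: [-154.91, 154.91], [-16.99, 109.72], [-72.82, 74.43], [7.12, 147.25], [-82.49, 262.49], [11.32, 116.49], [-174.64, 174.64]. Speed limits (degrees/s): [159.86, 159.86, 180, 180, 180, 180, 180].

INTERFACE

Orientations are given as [roll, pitch, yaw] about the fixed x, y, z axes, in that order (R = Rz(yaw) Ry(pitch) Rx(roll)).
In Python, from station import robot, fingers, vision, workorder, recognise gives the robot as it stands. Calls block until the motion is done:
- robot.move_to(position, orientation): joint-space move of the TCP to a pose.
- robot.line_to(position, orientation=None, velocity=0.15, f_stop=None): straight line of the TCP; orientation=None keeps the orientation; velocity is the mean speed in m/s. With f_stop (N) it stops when the force on the tool has changed by that much, and returns True; else False.
- robot.move_j(angles): joint-space move.
- fingers.gripper_to(opening, force=None): opening from 0.0 (shut) to 1.0 (fully open); force is the grip in N (None keeps the last); returns when the fingers have stopped.
- robot.pause(seconds).
- robot.inverse_kinematics(position, orientation): joint angles nearest the present ones, or None.
- vision.grab_frame(name): name is "scene" or "top" or "wrist"; returns the picture (384x512x3 uint8, red, green, blue); there is no depth.
- vision.calibration(name): a dict with "mtx" (3x3 intrinsics, pixels), "k1" (the pictures are not rectified: a ray, as slopes to the right and down, at radius r is drawn at 1 + k1 r^2 times it, then the intrinsics apply), "extrinsics" (4x4, takes a point from world to camera coordinates); the wrist camera has in their place "T_tool_cam" (4x4, takes a point from camera to tool coordinates, whose origin is the TCP and whose axes are the flange's). Camera axes: x right, y up, looking along -z (the intrinsics and any distortion apply to the point x, -y, -z); pixel columns grow to the right and rows downward; lengths in m; the calibration is good to about 2 mm. A picture is of the moment at which its call begins: read the wrist's pose just before it. calibration takes no time and is no camera call.
A pose or a line that the arm cannot do raises robot.PlanningError and nothing moves.
- workorder.close_job(): hands the job in, once; it reports no verdict.
Trained networks look in the newest picture that a camera, given by its name, has taken for a name from the list of things; names that differ only in an ending like _2 or _b are one class to them, and where a whole thing is asked for, a point or a joint stands for the part that bears it (a point fixed in the world has none). Each returns a list of dicts, best first, with "p" (0 to 1); they miss things now and then, are a little off and sometimes report something else, mostly with a low value. They report only what shows in the picture. A call takes as long as a camera call. They do not tell look-alikes from the thing itself.
- recognise(label, camera): "rect" ([centre column, centre row, width, height] in pixels, round what is visible of it).
Readings, each from a call of its own:
- robot.current_time_s(): time.
- robot.current_joint_positions(): joint angles.
- robot.current_dq(): joint speeds.
- robot.current_joint_torque(): joint torques, N m.
- robot.current_tool_pos(): TCP position.
- robot.current_eef_rot(): TCP orientation.
- robot.current_contact_force(): force on the tool from outside, world axes, zero at the start.
- robot.current_torque(): the same for the moment, N m.
- robot.current_finger_gap(): opening from 0.0 (shut) to 1.0 (fully open).
Only numpy, scipy, OpenCV 4.12 (cv2) and the standard library are available. Lean on these libraries where they do the work, as an engineer would, in place of code of your own. Each camera call takes 0.05 s, during which the arm holds its last target. There are 200 camera calls.

TASK

Stand the white bottle of bed cleaner with the blue cap and label upright on the floor of the chest's front compartment and let go of it. Then press the orange knee of the locked lid stay, inwards against its bend, until it is clearly broken, and lower the lid gently until it is fully shut. Leave the yellow can, the tape ring and the scraper where they are.

Things in the scene. Friction and masses are not known exactly. Their poses are not given: they have to be found in the camera images.
- chest: black chest with orange corner posts, fixed, may be turned: 260 (own x) x 280 (own y) x 110 mm high, walls 6 mm, floor 8 mm. Origin: centre of its underside, z up. Front wall at own x = -130 mm, towards the robot; lid hinged on the far rim (own x = +130); lid stay outside the wall at own -y. The open lid leans over the rear half and blocks a gripper coming straight down on the stay's knee
- compartment (a point): centre of the floor of the front compartment, 10 mm above the table, axes of the chest (at chest x = -76 mm). The compartment spans 96 mm in x and 268 mm in y, from the front wall back to an orange divider at chest x = -26 mm, whose top is 43 mm above the table; the rear compartment holds small stock
- lid_hinge (a point): middle of the lid's hinge line, on the far rim of the chest, 110 mm above the table; turns with the lid. Its x axis points along the lid from the free edge to the hinge, y along the hinge, z out of the lid's outer (upper) face
- lid_edge (a point): middle of the lid's free edge on the outer face, 260 mm from the hinge line; axes as lid_hinge. The lid is a flat grey board 260 x 280 mm, 10 mm thick, whose underside holds the hinge line. Open, this edge is about 346 mm above the table; shut, 120 mm
- lid (a joint): angle of the lid, rad: 0 = locked open (63 degrees up from shut, leaning towards the robot), grows as it is lowered, 1.1 = shut. Stiff hinge: with the stay broken the lid stays wherever it is left and takes a few N at its free edge to lower. With the stay locked it cannot be lowered
- knee (a point): centre of the orange thumb barrel at the stay's knee: 24 mm in diameter, 34 mm long along chest y, 31 mm outside the -y wall. Locked, it is at chest x = 13 mm, 147 mm above the table, 5 mm past straight towards the robot and up. It breaks when pressed down and towards the hinge (chest +x, -z; 30 degrees from vertical), with about 8 to 12 N; 25 mm of travel is ample, the lid sinks a few degrees meanwhile
- stay_knee (a joint): bend of the stay's knee, rad: 0 = locked on its stop, 0.13 = straight, grows as it is broken, about 1.97 when the lid is shut. Stiff, stays where left; above 0.4 is clearly broken. The stay is two flat metal bars of 88 mm, pivoted on the chest wall 190 mm in front of the hinge line, 98 mm above the table, and on the lid 85 mm from the hinge line
- cleaner: white bottle with blue label and blue cap, 42 mm in diameter, 88 mm high, 0.12 kg, standing on the table; origin at the centre of its underside, z up
- glue: yellow can of the same size, 42 mm in diameter, 88 mm high (bystander; it may stand in either of two places, swapped with the bottle); origin at the centre of its underside
- tape: white tape ring lying flat, 100 mm outer diameter, 24 mm high (bystander); origin at the centre of its underside
- scraper: scraper with orange handle, 200 mm long along its own x, lying on the table (bystander); origin at the centre of its underside
There are look-alikes about, which are no part of the job. What is shaped like the cleaner but green or red is not meant.

How it is judged:
By the outcome, as a careful person would: the job done as asked, in the order asked, and still so for the second after the job is handed in, with the robot touching nothing.
It also fails if it takes over 72 s, if anything falls off the work surface, if the arm or the gripper's body presses on something with over 40 N, if the wrist force passes 120 N, or if a joint passes its speed limit or range.

## Working session

There is one attempt and no reset: what is moved stays moved. The work goes in short steps, each a Python script; the robot and the scene stay as the last script left them, time stands still between calls to the robot, and variables do not carry over. Pictures are saved under pics/ and viewed, about 8 in all and at most 12, crops included, and the job is handed in when it is done.

```bash
ls; mkdir -p pics; python3 - <<'E'
from station import robot,fingers,vision,workorder,recognise
import cv2,numpy as np
ims=[]
for c in("scene","top"):
    im=vision.grab_frame(c); ims.append(im); cv2.imwrite(f"pics/{c}0.png",im[:,:,::-1])
    k=vision.calibration(c); print(c,k)
    for l in("cleaner","glue","chest","knee","lid","tape","scraper"):
        print(l,[(np.round(d["rect"]).astype(int).tolist(),round(d["p"],2)) for d in recognise(l,c)])
print(vision.calibration("wrist"),robot.current_time_s(),robot.tip_reach)
E
```

```text
pics
scene {'mtx': array([[362.58684774,   0.        , 255.63822427],
       [  0.        , 362.58684774, 190.74377354],
       [  0.        ,   0.        ,   1.        ]]), 'k1': -0.001118573257425678, 'extrinsics': array([[ 0.77727903,  0.62904711, -0.0117064 , -0.40189352],
       [-0.45967673,  0.58050484,  0.67209481,  0.16635239],
       [ 0.42957492, -0.51702405,  0.74037256, -1.87455113],
       [ 0.        ,  0.        ,  0.        ,  1.        ]])}
cleaner [([193, 232, 12, 18], 0.6), ([224, 253, 11, 20], 0.59), ([209, 241, 15, 17], 0.51), ([293, 179, 86, 102], 0.48)]
glue [([187, 261, 13, 22], 0.63)]
chest [([291, 180, 84, 106], 0.95), ([308, 169, 60, 86], 0.29)]
knee [([275, 200, 25, 13], 0.47)]
lid [([309, 170, 52, 88], 0.91)]
tape []
scraper [([170, 301, 45, 41], 0.63)]
top {'mtx': array([[486.6048973 ,   0.        , 257.00698556],
       [  0.        , 486.6048973 , 196.22067695],
       [  0.        ,   0.        ,   1.        ]]), 'k1': -0.06161877112300678, 'extrinsics': array([[ 0.00413838, -0.9998502 , -0.01680632, -0.0348035 ],
       [ 0.99002933,  0.0017302 ,  0
[... 330 characters left out ...]
 0.9)]
knee [([253, 179, 17, 45], 0.43)]
lid [([201, 153, 93, 26], 0.71)]
tape [([131, 228, 25, 27], 0.59)]
scraper [([398, 207, 16, 53], 0.6)]
{'mtx': array([[271.98733165,   0.        , 251.19655873],
       [  0.        , 271.98733165, 191.18989547],
       [  0.        ,   0.        ,   1.        ]]), 'k1': -0.06458660235066434, 'T_tool_cam': array([[ 1.23357076e-03,  9.51323551e-01,  3.08191467e-01,
         7.88894390e-02],
       [ 9.99999237e-01, -1.15125781e-03, -4.48912969e-04,
         8.25953354e-04],
       [-7.22536467e-05,  3.08191785e-01, -9.51324245e-01,
        -1.25878929e-01],
       [ 0.00000000e+00,  0.00000000e+00,  0.00000000e+00,
         1.00000000e+00]])} 0.8 0.017
```

View pics/scene0.png

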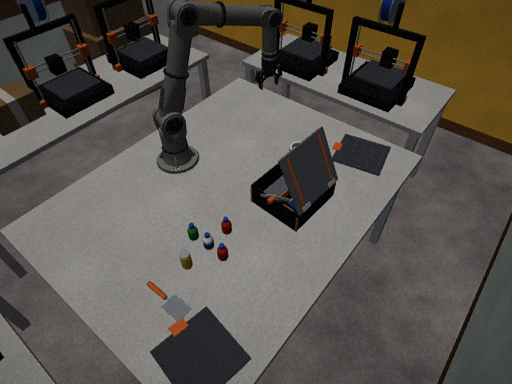

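View pics/top0.png

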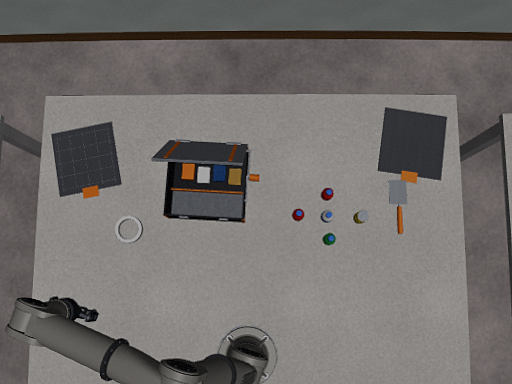

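Scene picture: candidates for the bottle are white/blue (scene 208,241; top 327,216), green (193,232; top 329,239), red (227,226; top 327,194), red (222,252; top 298,214) and the yellow can (186,261; top 361,217). By the description I choose the white one. Next I check it in a close crop, along with the chest.

```bash
cat > h.py <<'E'
from station import robot,fingers,vision,workorder,recognise
import cv2,numpy as np
from scipy.spatial.transform import Rotation as Rn
def cam(n):
    k=vision.calibration(n)
    if n=="wrist":
        T=np.eye(4);T[:3,:3]=Rn.from_euler("xyz",robot.current_eef_rot(),degrees=True).as_matrix();T[:3,3]=robot.current_tool_pos()
        E=np.linalg.inv(T@k["T_tool_cam"])
    else:E=k["extrinsics"]
    return k["mtx"],k["k1"],E
def project(P,c):
    K,k1,E=c;p=np.atleast_2d(P)@E[:3,:3].T+E[:3,3]
    s=np.c_[p[:,0],-p[:,1]]/-p[:,2:]
    s=s*(1+k1*(s**2).sum(1,keepdims=True))
    return s*K[0,0]+K[:2,2]
def unproject(px,z,c):
    K,k1,E=c;d=(np.atleast_2d(px).astype(float)-K[:2,2])/K[0,0];s=d.copy()
    for _ in range(20): s=d/(1+k1*(s**2).sum(1,keepdims=True))
    v=np.c_[s[:,0],-s[:,1],-np.ones(len(s))]@E[:3,:3]
    o=-E[:3,:3].T@E[:3,3]
    return o+v*((z-o[2])/v[:,2])[:,None]
E
python3 - <<'E'
from h import *
c=cam("top")
for n,p in dict(white=(327,215),green=(329,238),redf=(327,193),redl=(298,213),glue=(363,216)).items(): print(n,unproject(p,.088,c)[0].round(3))
im=cv2.imread("pics/top0.png")
a=cv2.resize(im[130:230,145:265],None,fx=5,fy=5,interpolation=cv2.INTER_CUBIC)
b=cv2.resize(cv2.imread("pics/scene0.png")[210:275,170:245],None,fx=2.6,fy=2.6,interpolation=cv2.INTER_CUBIC)
o=np.zeros((500,800,3),np.uint8);o[:,:600]=a;o[:b.shape[0],600:600+b.shape[1]]=b[:,:200];cv2.imwrite("pics/c1.png",o)
E
```

```text
white [ 0.497 -0.28   0.088]
green [ 0.417 -0.286  0.088]
redf [ 0.575 -0.281  0.088]
redl [ 0.504 -0.178  0.088]
glue [ 0.494 -0.406  0.088]
```

View pics/c1.png

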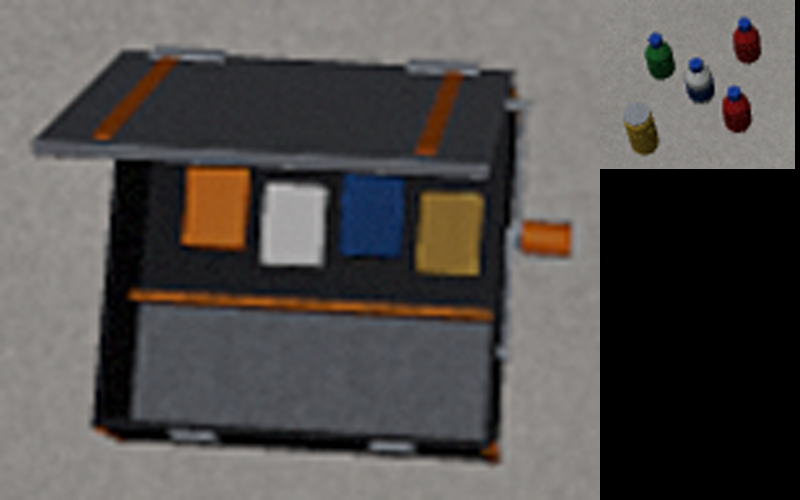

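The crop confirms that the white bottle with the blue cap and label is at crop (698,80), ringed by green and red look-alikes. The chest is turned by a few degrees. I'll fit its pose to the marked features.

```bash
cat > fit.py <<'E'
from h import *
from scipy.optimize import least_squares
def fit(obs):  # list of (camera, chest point, px)
    def W(p,P):
        c,s=np.cos(p[2]),np.sin(p[2]);return np.array([p[0]+c*P[0]-s*P[1],p[1]+s*P[0]+c*P[1],P[2]])
    f=lambda p:np.concatenate([project(W(p,P),c)[0]-px for c,P,px in obs])
    r=least_squares(f,[.6,.1,0],loss="soft_l1");return r.x,f(r.x).reshape(-1,2)
E
python3 - <<'E'
from fit import *
c=cam("top");t=np.radians(63)
q=lambda u,v:np.array([145+(u+.5)/5-.5,130+(v+.5)/5-.5])
e=lambda y:[.13-.26*np.cos(t),y,.11+.26*np.sin(t)]
ds=[([-.13,.14,.11],q(97,430)),([-.13,-.14,.11],q(497,447)),([-.026,.134,.043],q(130,295)),([-.026,-.134,.043],q(492,315)),
([.013,-.171,.147],q(546,236)),(e(.14),q(37,154)),(e(-.14),q(490,178)),([-.124,-.134,.008],q(490,440))]
x,r=fit([(c,P,u) for P,u in ds]);print(x[:2],np.degrees(x[2]));print(r.round(1))
E
```

```text
[0.61737177 0.14642443] -2.5713651553374963
[[-0.6 -0.6]
 [-0.6 -0.2]
 [ 0.3  0. ]
 [ 1.1 -0.6]
 [ 0.4 -0.1]
 [-0.8  0.6]
 [-0.1 -0.2]
 [ 0.5  2.1]]
```

```bash
python3 - <<'E'
from h import *
print(robot.current_eef_rot(),robot.current_contact_force())
robot.move_to([.30,.33,.38],[180,0,0])
robot.move_to([.40,-.05,.38],[180,0,0])
fingers.gripper_to(.75)
robot.move_to([.497,-.28,.25],[180,0,0])
c=cam("wrist");im=vision.grab_frame("wrist");cv2.imwrite("pics/w1.png",im[:,:,::-1])
print([(np.round(d["rect"],1).tolist(),round(d["p"],2)) for d in recognise("cleaner","wrist")])
print(project([[.497,-.28,.088],[.497,-.28,0]],c),robot.current_time_s(),robot.current_finger_gap())
E
```

```text
[1.79994549e+02 3.09677717e-03 1.60077894e+02] [ 0.05767103 -0.04641808 -0.75451389]
[([177.4, 164.3, 38.7, 37.0], 0.98), ([261.1, 99.8, 36.8, 37.5], 0.91), ([259.4, 165.3, 27.5, 40.6], 0.83), ([262.9, 227.9, 31.7, 46.3], 0.64)]
[[253.06422869 179.90526253]
 [252.73091319 163.12699083]] 5.85 0.7475406867172051
```

View pics/w1.png

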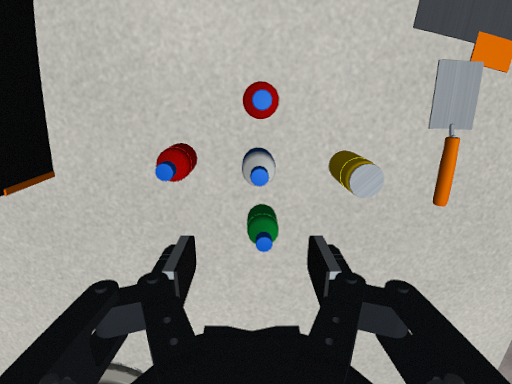

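The wrist view shows the white bottle in the middle, cap at (259,176). It has a red one at (261,100), a red one at (177,163), green at (262,228) and the yellow can at (357,175). The jaws along y have room.

```bash
python3 - <<'E'
from h import *
c=cam("wrist");p=unproject([259.3,176],.086,c)[0];print(p.round(4))
x,y=p[:2]
robot.line_to([x,y,.13],velocity=.15)
print(robot.line_to([x,y,.050],velocity=.1,f_stop=8))
fingers.gripper_to(0,force=35);print(robot.current_finger_gap())
robot.line_to([x,y,.24],velocity=.15)
a=np.radians(-2.57);R=np.array([[np.cos(a),-np.sin(a)],[np.sin(a),np.cos(a)]])
q=np.array([.6174,.1464])+R@[-.076,0]
robot.line_to([x+.02,.0,.24],[180,0,-2.57],velocity=.25)
robot.line_to([*q,.24],velocity=.2)
im=vision.grab_frame("wrist");cv2.imwrite("pics/w2.png",im[:,:,::-1])
vision.grab_frame("top")
print(q,robot.current_finger_gap(),robot.current_contact_force(),robot.current_time_s())
E
```

```text
[ 0.5015 -0.2862  0.086 ]
False
0.4757309945862717
[0.54147644 0.14980783] 0.47715053478378394 [ 0.33777679 -0.47825834 -1.58433904] 11.8083
```

View pics/w2.png

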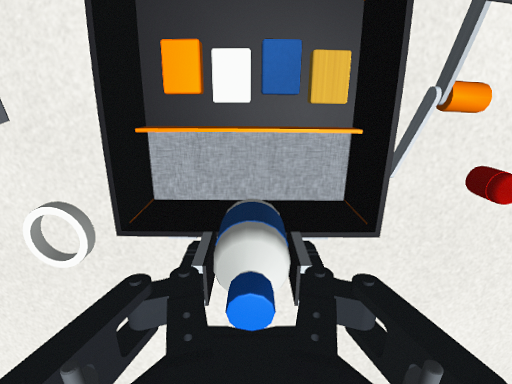

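Held: the bottle hangs over the front compartment. I'll refine the chest pose from this view (rim corners (117,236) and (381,236), divider ends (136,130) and (362,131), knee (464,97)), then lower.

```bash
python3 - <<'E'
from fit import *
c=cam("wrist")
ds=[([-.13,.14,.11],(117,236)),([-.13,-.14,.11],(381,236)),([-.026,.134,.043],(136,130)),([-.026,-.134,.043],(362,131)),([-.124,.134,.008],(154,200)),([-.124,-.134,.008],(346,201)),([.013,-.171,.147],(466,97))]
x,r=fit([(c,P,u) for P,u in ds]);print(x[:2],np.degrees(x[2]));print(r.round(1).tolist())
np.save("chest.npy",x)
a=x[2];R=np.array([[np.cos(a),-np.sin(a)],[np.sin(a),np.cos(a)]])
q=x[:2]+R@[-.076,0];yaw=np.degrees(a);print(q)
if np.abs(q-[.5415,.1498]).max()<.012 and abs(yaw+2.57)<3:
    robot.line_to([*q,.20],[180,0,yaw],velocity=.15)
    robot.line_to([*q,.075],velocity=.12,f_stop=10)
    hit=robot.line_to([*q,.052],velocity=.03,f_stop=4)
    print(hit,robot.current_tool_pos())
    fingers.gripper_to(.75)
    print(robot.current_finger_gap())
    robot.line_to([*q,.30],velocity=.15)
    im=vision.grab_frame("wrist");cv2.imwrite("pics/w3.png",im[:,:,::-1])
    print(robot.current_contact_force(),robot.current_time_s())
E
```

```text
[0.61716958 0.14555666] -3.018536708138426
[[1.0, -0.1], [-0.5, 1.0], [0.5, 0.3], [1.2, 0.4], [0.7, -1.4], [-1.2, -1.5], [-2.6, -0.3]]
[0.54127502 0.14955875]
True [0.54119129 0.1494421  0.05888313]
0.7540846807504249
[ 0.3281214  -1.33565393  1.17003496] 16.1417
```

View pics/w3.png

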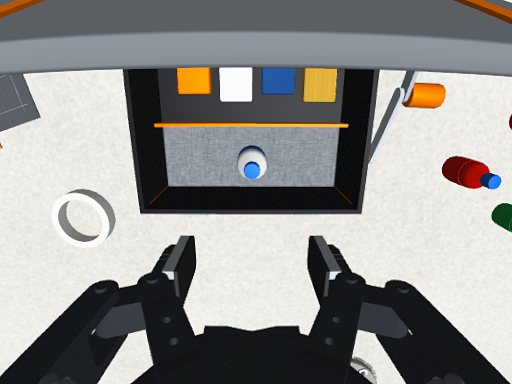

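The bottle stands upright in the front compartment, cap at (252,170). The stay's knee is clear at (425,95). Next is the knee press, with the tool tilted along the press direction and the camera turned away from the lid.

```bash
cat > g.py <<'E'
from h import *
X=np.load("chest.npy");yaw=np.degrees(X[2])
def W(P):
    c,s=np.cos(X[2]),np.sin(X[2]);return np.array([X[0]+c*P[0]-s*P[1],X[1]+s*P[0]+c*P[1],P[2]])
def D(deg): return np.array([np.sin(np.radians(deg)),0,-np.cos(np.radians(deg))])
E
python3 - <<'E'
from g import *
fingers.gripper_to(0)
y7=yaw+180; ori=[180,35,y7]
k=np.array([.013,-.175,.147]);t=D(35)
pre=k-t*(.017+.012+.06)
print(W(pre),ori,robot.current_joint_positions(),robot.inverse_kinematics(W(pre),ori))
robot.line_to([.45,.10,.34],velocity=.2)
robot.move_to(W(pre-t*.03),ori)
robot.line_to(W(pre),velocity=.15)
hit=robot.line_to(W(k-t*.020),velocity=.03,f_stop=3)
p=robot.current_tool_pos();print(hit,p,W(k-t*.029),robot.current_contact_force(),robot.current_time_s())
im=vision.grab_frame("scene");cv2.imwrite("pics/s2.png",cv2.resize(im[110:250,200:380,::-1],None,fx=4,fy=4))
E
```

```text
[ 0.56995873 -0.02719695  0.21990453] [180, 35, np.float64(176.9814632918616)] [-61.06178463  29.871508    69.51433012  80.62744596 -27.79771183
  88.35682868 -86.44384982] [ 58.01793208   6.16238674 -60.75320031 118.12939736  18.41347122
  24.81504795  71.68137805]Traceback (most recent call last):
  File "<stdin>", line 9, in <module>
station.PlanningError: the arm cannot follow that straight line within its joint ranges
```

The arm is near a joint-range limit with the elbow out. I'll back off and unwind to a neutral configuration first.

```bash
python3 - <<'E'
from g import *
for p in ([.541,.15,.40],[.50,.14,.38],[.50,.14,.32]):
    try: robot.line_to(p,velocity=.15);print("ok",p);break
    except robot.PlanningError as e: print(p,e)
print(robot.current_joint_positions().round(1))
robot.move_j([-5,0,0,95,0,85,20])
print(robot.current_tool_pos(),robot.current_eef_rot(),robot.current_time_s())
k=np.array([.013,-.175,.147]);t=D(35);pre=k-t*.089
for o in (180,0):
    ori=[180,35 if o else -35,yaw+o]
    for P in (pre-t*.03,pre,k-t*.02,k-t*.029+D(30)*.03):
        j=robot.inverse_kinematics(W(P),ori);print(o,None if j is None else np.round(j,1))
E
```

```text
ok [0.541, 0.15, 0.4]
[-75.   -8.6  41.6 101.   29.7  58.7  45.1]
[0.41626812 0.01958734 0.33865546] [1.79970316e+02 2.01110546e-02 1.15058533e+02] 22.775
180 [ -5.7  -2.3   5.4 119.8   4.6  27.6  83.3]
180 [ -3.4   1.6   3.4 119.8   4.1  23.7  83.7]
180 [  3.   10.8  -3.  118.8   8.3  15.6  79.9]
180 [  3.9  13.6  -4.1 118.5  11.3  13.2  77. ]
0 [  7.5  -1.8  -7.5 119.4   3.3  27.5 -95.5]
0 [  3.6   1.8  -3.7 119.6   4.7  23.7 -96.9]
0 [ -9.6  10.6  11.  119.2  -2.4  15.4 -90.2]
0 [-12.6  13.5  14.8 119.1  -9.6  13.  -83.6]
```

```bash
python3 - <<'E'
from g import *
print(robot.current_finger_gap())
k=np.array([.013,-.175,.147]);t=D(30);pre=k-t*.089;ori=[180,30,yaw+180]
robot.move_to(W(pre-t*.03),ori)
robot.line_to(W(pre),velocity=.15)
hit=robot.line_to(W(k-t*.018),velocity=.03,f_stop=3)
p=robot.current_tool_pos();print(hit,p,W(k-t*.029),robot.current_contact_force(),robot.current_time_s(),robot.current_joint_positions().round(1))
im=vision.grab_frame("scene");cv2.imwrite("pics/s2.png",cv2.resize(im[110:250,200:380,::-1],None,fx=4,fy=4))
E
```

```text
0.0025478321910030483
True [ 0.6069187  -0.02915046  0.17120679] [ 0.60645633 -0.02912155  0.17211474] [0.27737574 0.45501234 1.60658031] 25.9667 [ -2.1  11.2   2.8 114.1   1.7  24.7  86.2]
```

View pics/s2.png

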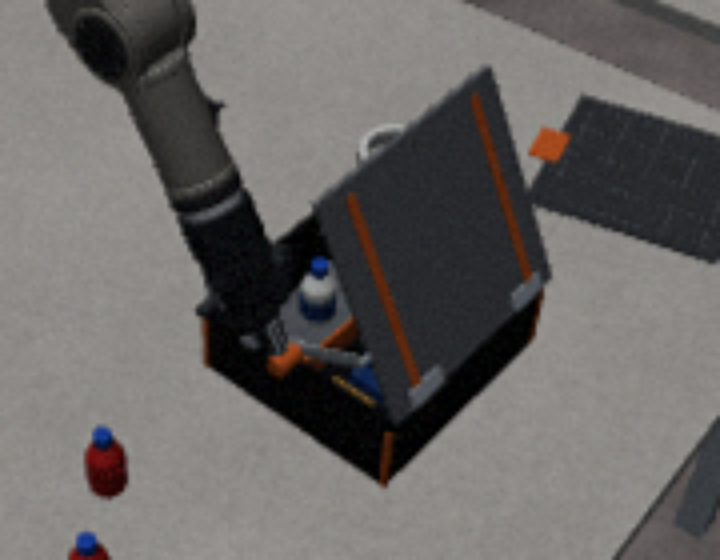

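Contact came within 1 mm of where I expected it. The fingertips are on the barrel at crop (285,358), the bottle stands, and the lid is clear of the wrist. I'll press along the 30° direction.

```bash
python3 - <<'E'
from g import *
p=np.array(robot.current_tool_pos());u=W(D(30))-W([0,0,0])
for d in (.010,.020,.030):
    h=robot.line_to(p+u*d,velocity=.03,f_stop=32)
    print(h,robot.current_tool_pos().round(4),robot.current_contact_force().round(1))
im=vision.grab_frame("scene");cv2.imwrite("pics/s3.png",cv2.resize(im[110:250,200:380,::-1],None,fx=4,fy=4))
print(robot.current_time_s())
E
```

```text
False [ 0.6125 -0.0295  0.1633] [-0.6  0.1  3.7]
False [ 0.6177 -0.0297  0.1548] [0.3 0.5 4.8]
False [ 0.622  -0.03    0.1455] [ 0.2 -0.1  4.3]
27.5083
```

View pics/s3.png

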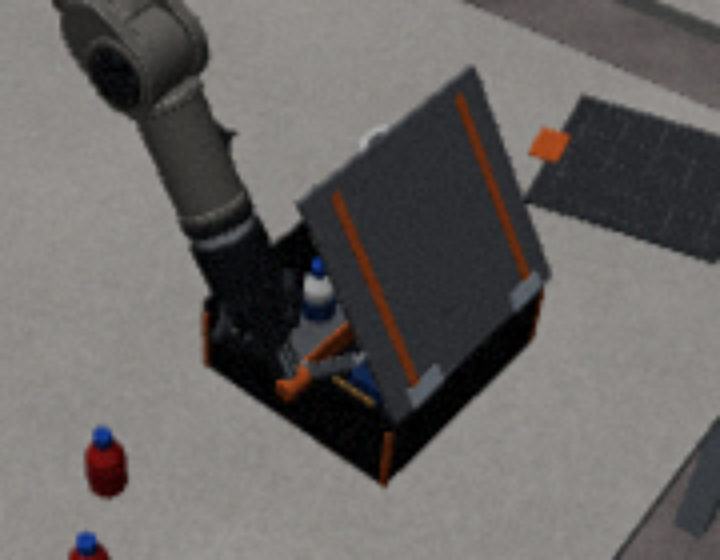

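The knee is clearly broken: the bars are bent, the barrel is at crop (293,385), and the lid has sunk a few degrees. I'll retreat and go over the top edge to the lid's outer face.

```bash
cat >> g.py <<'E'
def tcp(phi,r=.23,y=0.0,gap=0.0):
    f=np.radians(phi);n=np.array([np.sin(f),0,np.cos(f)])
    P=np.array([.13-r*np.cos(f),y,.11+r*np.sin(f)])+n*(.010+.011*np.sin(f)+gap)
    return W(P+[0,0,.017])
E
python3 - <<'E'
from g import *
p=np.array(robot.current_tool_pos());u=W(D(30))-W([0,0,0])
robot.line_to(p-u*.13,velocity=.15)
dn=[180,0,yaw+180]
a=W([-.12,-.05,.43]);b=tcp(66)+[0,0,.09]
robot.move_to(a,dn)
print(robot.current_joint_positions().round(1),a,b)
for q in (b,tcp(66),tcp(40),tcp(20),tcp(0)):
    j=robot.inverse_kinematics(q,dn);print(None if j is None else np.round(j,1))
robot.line_to(b,velocity=.2)
h=robot.line_to(tcp(66),velocity=.1,f_stop=4)
print(h,robot.current_tool_pos(),robot.current_contact_force(),robot.current_time_s())
im=vision.grab_frame("scene");cv2.imwrite("pics/s4.png",cv2.resize(im[90:250,200:380,::-1],None,fx=3.5,fy=3.5))
E
```

```text
[-10.8  11.4  -3.5  70.    0.7  98.8  72.8] [0.49470312 0.10194512 0.43      ] [0.67185984 0.14267272 0.43527012]
[-12.8  40.3  -2.3  25.3   1.6 114.4  73.1]
[-12.1  35.2  -2.9  47.    1.7  97.8  72.7]
[-13.   23.1  -4.3  73.6   1.7  83.3  69.9]
[-13.6  19.7  -5.1  88.2   1.8  72.1  68.1]
[-13.9  21.8  -5.5  97.6   2.3  60.8  66.9]
False [0.67205943 0.14273599 0.34638352] [-0.63730183 -0.31382459  0.26138916] 31.8
```

View pics/s4.png

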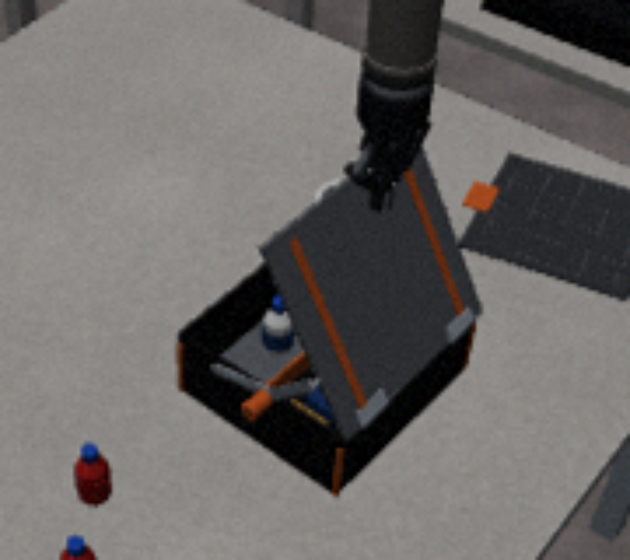

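The fingertips are behind the outer face near the free edge, at crop (378,200). The knee stays broken. I'll lower along the arc.

```bash
python3 - <<'E'
from g import *
for f in (60,54,48,42,36,30,24,18,12,7,3):
    h=robot.line_to(tcp(f),velocity=.06,f_stop=25)
    print(f,h,robot.current_contact_force().round(1),round(robot.current_time_s(),1))
    if h: break
else:
    h=robot.line_to(tcp(0)-[0,0,.004],velocity=.02,f_stop=12)
    print(h,robot.current_tool_pos(),robot.current_contact_force().round(1))
im=vision.grab_frame("scene");cv2.imwrite("pics/s5.png",cv2.resize(im[90:280,180:380,::-1],None,fx=3,fy=3))
print(robot.current_time_s())
E
```

```text
60 False [-0.2  0.4  0.3] 32.4
54 False [ 4.5 -1.  -0. ] 33.0
48 False [ 0.1 -0.5 -0.5] 33.5
42 False [ 0.2 -0.5  0.7] 34.1
36 False [-0.6  0.5 -0.1] 34.7
30 False [-0.4  0.3  1.2] 35.2
24 False [ 0.3 -0.   0.2] 35.8
18 False [-0.2 -0.   0.2] 36.4
12 False [0.2 0.2 0.3] 36.9
7 False [-0.9  0.1  0. ] 37.4
3 False [-0.1 -0.8 -0.2] 37.9
True [0.51763389 0.15086265 0.13714759] [-0.7  0.2  4.4]
38.575
```

View pics/s5.png

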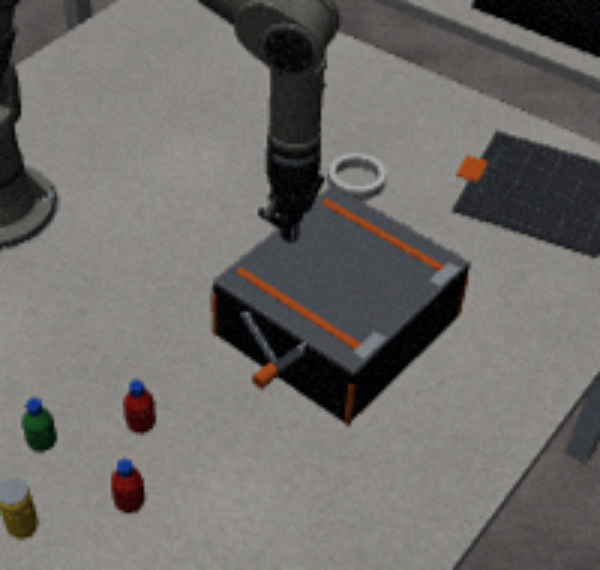

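The lid looks shut: the tip stopped at z = 0.120, which is the shut height. I'll give it a short firmer press to confirm it is seated, then retreat and check.

```bash
python3 - <<'E'
from g import *
p=np.array(robot.current_tool_pos())
h=robot.line_to(p-[0,0,.005],velocity=.015,f_stop=18)
print(h,robot.current_tool_pos(),robot.current_contact_force().round(1))
robot.line_to(p+[0,0,.15],velocity=.15)
robot.move_to([.40,.0,.40],[180,0,yaw+180]);robot.pause(.5)
im=vision.grab_frame("scene");cv2.imwrite("pics/s6.png",cv2.resize(im[130:330,130:390,::-1],None,fx=3,fy=3,interpolation=cv2.INTER_CUBIC))
c=cam("scene");print(project([W([-.13,s*.14,z]) for s in(1,-1) for z in(.11,.12)],c).round(1).tolist())
print(((project([W([-.13,s*.14,.12]) for s in(1,-1)],c)-[130,130])*3).round(0).tolist(),robot.current_time_s())
E
```

```text
True [0.51768472 0.15088698 0.13714241] [-0.6 -0.9  3.7]
[[290.2, 152.5], [290.3, 151.0], [250.6, 184.6], [250.5, 183.0]]
[[481.0, 63.0], [362.0, 159.0]] 41.4083
```

View pics/s6.png

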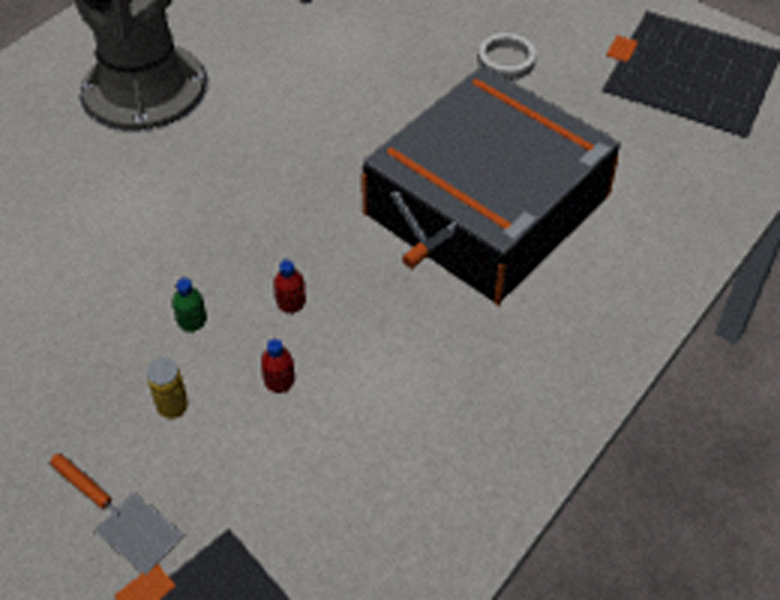

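The lid is flush: its near corner at about (363,160) matches the projected shut corner (362,159). The can, tape, scraper and look-alikes have not moved, and the robot is clear. I'm handing in.

```bash
python3 -c "
from station import workorder
print(workorder.close_job())"
```

```text
the job is handed in; nothing more can be done
None
```

The job is done and handed in at about 41 s of the 72 s allowed. I stood the white and blue bottle upright in the front compartment and let go. Then I broke the stay by pressing the orange knee 30 mm, and lowered the lid along its arc until it was shut.

- **Lid:** it stopped solid at fingertip height z = 0.120 m, the shut height. A firmer press (18 N stop) did not move it further, and its visible front corner matched the projected shut position.
- **Bottle:** it was last seen standing upright just before the lid was lowered; I could not see it once the lid was shut.
- **Knee:** it showed clearly bent in the pictures; I had no direct reading of the joint angle.
- **Bystanders:** the yellow can, tape ring, scraper and look-alikes showed no sign of having moved in the last picture, and the robot was clear of everything.
- **Failures and disagreements:** one straight-line retreat was refused because of joint ranges, and nothing moved; I then took another route. The top and wrist cameras differed by about 6 mm on the bottle's position, and I used the wrist camera. The contact-force readings taken after each lowering step were mostly near zero, so I judged the shut position from height and pictures instead.

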